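# Clamp a gearbox valve-body casting under a swing clamp

### The job

Push the valve-body casting along the fixture's bed until it is fully home against the end stop, then swing the clamp arm in over it as far as it goes. The screw is sitting on the end of its thread: turn the T-bar backwards (anticlockwise from above) until it clicks down into the thread, never forcing it forwards before that, then turn it forwards (clockwise) until it stops, so that the foot clamps the casting firmly. Let go, and do not knock over the bottle standing by the fixture.

Things in the scene. Friction and masses are not known exactly. Their poses are not given: they have to be found in the camera images.
- fixture: dark steel clamping fixture fixed to the table; origin under the middle of its bed, on the table. Bed 112 mm (x) x 370 mm (y), its top 20 mm up; a rail 12 mm wide and 12 mm high along each long side leaves a channel 86 mm wide, open at the -y end. End stop: steel block 86 x 20 x 40 mm across the channel, its working face at y = +150 mm. Clamp column at x = +145, y = +70 mm. It stands anywhere, turned by up to 0.25 rad
- home (a point): point on the bed (20 mm up), where the casting's origin is when it is home against the end stop; at x = 0, y = +70 mm of the fixture, axes as the fixture
- casting: loose grey aluminium slab with dark grooves on its top (gearbox valve body), 80 mm (x) x 160 mm (y) x 40 mm high, about 0.7 kg, lying in the channel with 3 mm play on each side; origin at the centre of its underside. It slides along the channel in the fixture's +y direction to the stop, 80 to 120 mm away
- swing (a joint): clamp arm's turn about the upright column, rad: 0 = fully in against its stop, the arm pointing in the fixture's -x direction with the screw over the bed; grows clockwise from above as the arm swings out, away towards the fixture's +y (starts at 0.9 to 1.5). Stays where it is left; about 0.5 N m of friction. Arm 36 mm wide, its top 115 mm above the table; the screw axis is 150 mm from the column axis
- post_top (a point): centre of the top (155 mm above the table) of an upright steel post, 16 mm in diameter and 40 mm high, on top of the arm, 60 mm from the column axis towards the screw: push it to swing the arm (about 9 N); pushing the T-bar hard before the foot grips can push the arm back out
- screw_top (a point): point on the screw's axis at the height of the centre line of the T-bar, 165 mm above the table at the start; goes down with the screw
- bar_end (a point): centre of the ball (21 mm diameter) at one end of the T-bar, 56 mm from the screw axis. The T-bar is a level steel bar, 16 mm in diameter, 133 mm long over its balls, with a 30 mm hub in the middle, alike both ways; below it is a 20 mm shank and, with its top 119 mm above the table, a round housing of 68 mm diameter. The bar can be turned by pushing it sideways near an end
- screw (a joint): turn of the T-bar, rad, growing clockwise from above (forwards). It starts at 0.5 to 1.6 riding on the end of the thread; when turned back to about 0 or a little below it drops into the thread. Backward stop at -0.6, forward stop at +2.8. About 0.04 N m turns it, up to 0.25 N m when clamping. At 2.2 or more before it has dropped the thread is crossed (failure)
- lift (a joint): how far the screw has gone down, m: 0 while riding on the thread's end, 0.009 once it has clicked in, then 5 mm more per radian forwards
- pad (a joint): how far the sprung round foot (36 mm diameter, under the screw, 17 mm above a casting's top at the start) is pressed in, m, 0 when free: spring of 2.5 N per mm; the foot meets the casting near screw = +1.6; about 0.006 at the forward stop
- bottle: grey plastic bottle with a black cap standing near the fixture, 64 mm diameter, 170 mm high; origin at the centre of its underside
Not all that is in view belongs to the job. Leave any green look-alike of the casting alone.

How it is judged (in metres and radians):
On the way, in this order (a step that is already met when the one before it is completed fails the run):
1. the casting is home against the end stop (distance between casting and home below 0.008 m), for 0.1 s.
2. the clamp arm is fully in (value of joint swing below 0.08 rad), for 0.1 s.
3. the screw, turned backwards, has clicked down into its thread (value of joint lift above 0.007 m and value of joint screw below 0.25 rad), for 0.05 s.
4. the screw has been turned forwards and its foot clamps the casting (value of joint pad above 0.003 m and value of joint screw above 2 rad), for 0.2 s.
At the end, for the whole second after the job is handed in: the casting is home (within 8 mm of the home point) and at rest, the clamp arm is in (within 0.08 rad of its stop), the screw is in its thread and turned forwards past 2.0 rad, and its foot is pressed in by at least 3 mm and presses on the casting with over 4 N (all of step 4 and distance between casting and home below 0.008 m and value of joint swing below 0.08 rad and value of joint lift above 0.016 m and contact force between pad and casting above 4 N and linear speed of casting below 0.01 m/s); the robot touches nothing.
It fails at once if the screw is turned forwards past 2.2 rad before it has clicked in (thread crossed) (value of joint screw above 2.2 rad and value of joint lift below 0.005 m).
It fails at once if the bottle is knocked over (angle between bottle's own z axis and vertical above 0.6 rad).
It also fails if it takes over 72 s, if anything falls off the work surface, if the arm or the gripper's body presses on something with over 40 N, if the wrist force passes 120 N, or if a joint passes its speed limit or range.

### The arm

A 6-joint arm with a two-finger parallel gripper is mounted at the origin on the work surface. World frame = base frame: x ahead of the robot, y to its left, z up, the work surface at z = 0. Lengths are in mm, angles in degrees, forces in N, time in s.
With the tool pointing down it reaches from about 300 to 850 mm from the base axis. Payload 4.2 kg.
Tool frame: the origin (TCP) lies between the finger pads; the fingertips stand 22 mm ahead of it and the grasp point (between the pads) lies 3 mm ahead of it; z points along the fingers, y is the direction in which the jaws open and shut (so a half turn about z gives the same grasp; the last joint's range is limited). The gripper opens to 91 mm and grips with 3 to 60 N. Pads are 32 mm wide; open, the fingers measure 118 mm over their backs; the gripper's body (76 mm by 178 mm) begins 60 mm behind the grasp point.
Start: joints at [-70.932, 18.312, 89.639, -0, 72.044, -1.146], TCP at [198.681, -539.599, 235.976] pointing down, gripper open.
Joint ranges: [-177.97, 177.97], [-48.28, 115.42], [12.27, 149.76], [-77.06, 257.06], [2.81, 150.46], [-146.56, 146.56]. Speed limits (degrees/s): [147.25, 147.25, 180, 180, 180, 180].

### API

Orientations are given as [roll, pitch, yaw] about the fixed x, y, z axes, in that order (R = Rz(yaw) Ry(pitch) Rx(roll)).
In Python, from workcell import telemetry, cams, env gives the robot as it stands.
- The arm moves only by the shell command python3 -m inch 'ROWS' [FORCE]. ROWS is JSON, a list of rows, each an object of numbers: "x", "y", "z": the shift along the tool's x, y, z in cm; "yaw": the turn about the tool's z in units of 5 degrees (1.0 is 5 degrees); "gripper": the gripper's target within -1 to 1 (fully open at 1, half-way at 0, shut at -1). A call has 1 to 12 rows; each row shifts and turns the commanded pose from where the row before left it, along the tool's axes as they then stand; what a row does not reach is not made up. A row lasts 1/12 s, in which the tool goes at most 41.7 mm and 7.16 degrees, less where a joint would pass 70% of its speed; a pose out of reach is approached as far as the arm can. A call is refused whole if a number of a shift passes 4.17 or a number of a turn 1, either way. A call with a gripper value outside its range is refused whole. The fingers move at their own pace and stop on an object; FORCE is the grip in N (left out, the last holds). Time passes only in rows, so rows that do not move let the fingers close. It gives the time, the measured TCP pose, the force and the opening at its end, in the units of the state.
- telemetry.state(): the state, without advancing time (a new reading comes with each control period).
- cams.grab_frame(name): name is "scene" or "top"; returns a dict with "pixels" (400x640x3 uint8, red, green, blue), "mtx" (3x3 intrinsics, pixels), "rvec" (rotation vector, rad) and "tvec" (3), from world to camera coordinates, as OpenCV has them. Camera axes: x right, y down, z forward; pixel columns grow to the right and rows downward; lengths in mm; the calibration is good to about 2 mm. A picture is of the moment at which its call begins. There is no depth.
- env.job_done(): hands the job in, once; it reports no verdict.
The state is a dict: "time_s": time; "qpos": joint angles; "qvel": joint speeds; "effort": joint torques, N m; "ee_pos": TCP position; "ee_rot": TCP orientation; "force": force on the tool from outside, world axes, zero at the start; "torque": the same for the moment, N m; "gripper_width": finger opening in mm.
Only numpy, scipy, OpenCV 4.12 (cv2) and the standard library are available. Lean on these libraries where they do the work, as an engineer would, in place of code of your own. Each camera call takes 0.05 s, during which the arm holds its last target. There are 200 camera calls.

## Working session

There is one attempt and no reset: what is moved stays moved. The work goes in short steps, Python scripts to look and compute and a shell command to move; the robot and the scene stay as the last step left them, time stands still between calls to the robot, and variables do not carry over. Pictures are saved under pics/ and viewed, about 8 in all and at most 12, crops included, and the job is handed in when it is done.

```bash
ls; mkdir -p pics
python3 - <<'E'
from workcell import telemetry,cams
import cv2,numpy as np
for n in("scene","top"):
    f=cams.grab_frame(n);cv2.imwrite(f"pics/{n}0.png",f["pixels"][:,:,::-1]);np.savez(f"{n}0.npz",**f)
    R=cv2.Rodrigues(np.array(f["rvec"]))[0];print(n,(-R.T@np.ravel(f["tvec"])).round(),np.array(f["mtx"]).round(1).tolist())
print(telemetry.state())
E
```

```text
pics
scene [1156. -115.  645.] [[431.4, 0.0, 311.9], [0.0, 431.4, 197.9], [0.0, 0.0, 1.0]]
top [ 395.   25. 1057.] [[508.4, 0.0, 320.5], [0.0, 508.4, 193.2], [0.0, 0.0, 1.0]]
{'time_s': 0.1, 'qpos': array([-7.09319722e+01,  1.83477784e+01,  8.96990295e+01, -1.87232284e-03,
        7.20437290e+01, -1.14496144e+00]), 'qvel': array([ 0.05674413,  0.04264812, -0.18891587, -0.029525  , -0.06268933,
        0.01423153]), 'effort': array([ 1.02048340e-03, -4.13331056e+01, -2.32507968e+01,  7.27875531e-02,
        4.21243964e-02, -6.90245975e-05]), 'ee_pos': array([ 198.53434378, -539.19767823,  235.20894643]), 'ee_rot': array([-1.79909446e+02, -2.92536433e-05,  2.02135679e+01]), 'force': array([-0.5129585 ,  0.14414559,  0.06366693]), 'torque': array([ 0.05163514, -0.02244934,  0.01330914]), 'gripper_width': 91.32774904754618}
```

View pics/scene0.png

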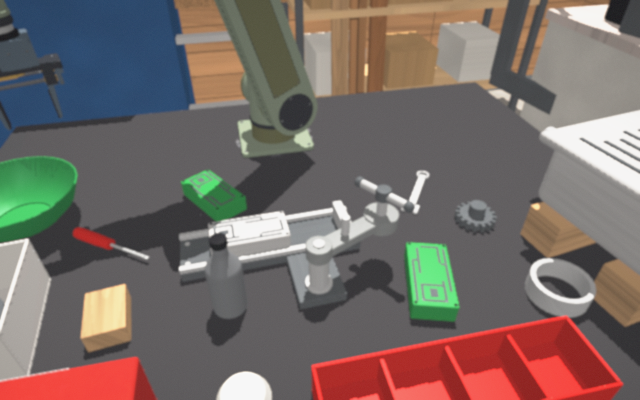

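View pics/top0.png

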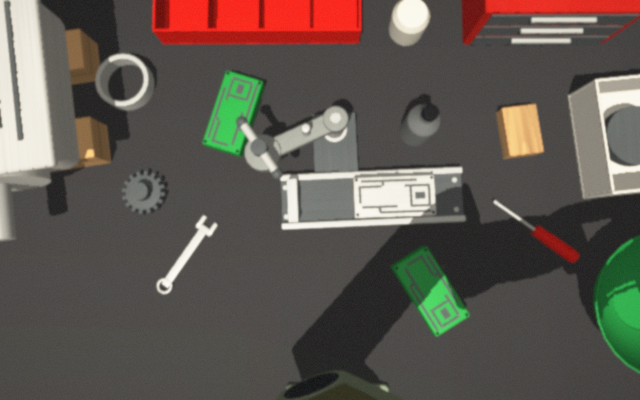

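The scene view shows the fixture at about (180-370, 205-275), with the bottle at (227,290) in front of it. In the top view, fixture +y points left. The rails run from (282,225) to (463,170), the column is near (335,120), the screw near (263,152) and the bottle near (423,120). I'll zoom in for exact corners.

```bash
cat > h.py <<'E'
import numpy as np,cv2
def load(n): return dict(np.load(n))
def ray(f,uv,z):
    R=cv2.Rodrigues(f["rvec"])[0];c=-R.T@f["tvec"].ravel()
    d=R.T@np.linalg.inv(f["mtx"])@np.array([uv[0],uv[1],1.]);return (c+d*(z-c[2])/d[2])[:2]
def proj(f,P): return cv2.projectPoints(np.array(P,float).reshape(-1,3),f["rvec"],f["tvec"],f["mtx"],None)[0].reshape(-1,2)
def crop(f,box,s,fn):
    x0,y0,x1,y1=box;im=cv2.resize(f["pixels"][y0:y1,x0:x1,::-1],None,fx=s,fy=s,interpolation=cv2.INTER_CUBIC)
    for x in range(-(-x0//20)*20,x1,20):
        cv2.line(im,(int((x-x0)*s),0),(int((x-x0)*s),6),(0,255,255),1);cv2.putText(im,str(x),(int((x-x0)*s),16),0,.33,(0,255,255),1)
    for y in range(-(-y0//20)*20,y1,20):
        cv2.line(im,(0,int((y-y0)*s)),(6,int((y-y0)*s)),(0,255,255),1);cv2.putText(im,str(y),(8,int((y-y0)*s)+4),0,.33,(0,255,255),1)
    cv2.imwrite(fn,im)
E
python3 - <<'E'
from h import *
f=load("top0.npz");crop(f,(225,85,475,240),3.2,"pics/c1.png")
for uv in [(282,229),(462,221),(463,168),(283,172)]: print(uv,ray(f,uv,32).round(1))
E
```

```text
(282, 229) [411.6 108.7]
(462, 221) [ 427.4 -253.2]
(463, 168) [ 534.8 -257.9]
(283, 172) [527.1 107.4]
```

View pics/c1.png

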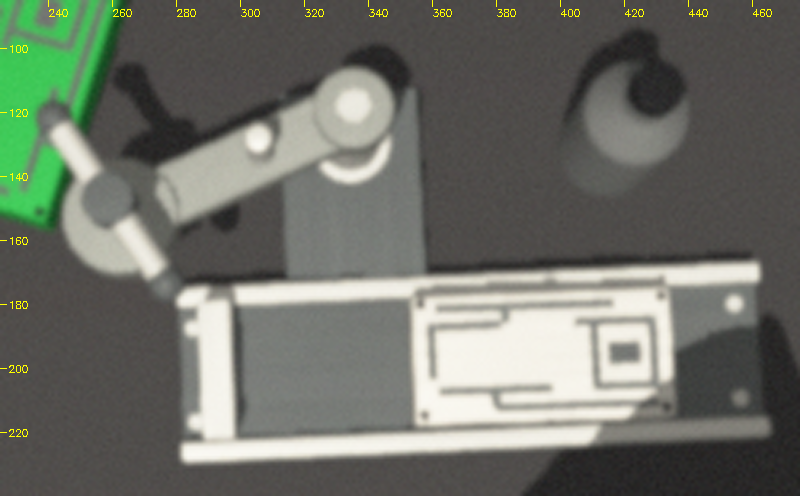

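The crop shows the rail outer corners at about (281,174), (462.5,166), (465.5,221) and (282,230). The casting top spans 354 to 435, post top is (306,128), hub (259,147), balls (241.6,120.6) and (277.5,175), and bottle cap (430,112.5).

```bash
cat > m.py <<'E'
from h import *
f=load("top0.npz")
q=np.array([ray(f,u,32) for u in[(280.9,174.4),(462.5,166.2),(465.6,221.2),(281.9,230)]])
print("rail",q.round(1).tolist(),[round(np.linalg.norm(q[i]-q[(i+1)%4]),1) for i in range(4)])
d=(q[0]-q[1])/np.linalg.norm(q[0]-q[1])+(q[3]-q[2])/np.linalg.norm(q[3]-q[2]);ey=d/np.linalg.norm(d);ex=np.array([ey[1],-ey[0]])
o=q.mean(0);yaw=np.degrees(np.arctan2(ex[1],ex[0]));print("o",o.round(1),"yaw",yaw.round(2))
def loc(p): return np.array([(p-o)@ex,(p-o)@ey]).round(1)
for n,u,z in[("post",(305.9,128.1),155),("hub",(258.8,146.9),173),("b1",(241.6,120.6),165),("b2",(277.5,175),165),("c1",(354.4,175.6),60),("c2",(354.7,218.4),60),("c3",(433.8,172.5),60),("c4",(436.3,213.8),60),("cap",(429.7,112.5),170),("stopface",(298.5,200),60)]:
    p=ray(f,u,z);print(n,p.round(1),loc(p))
col=o+145*ex+70*ey;print("col",col.round(1))
E
python3 m.py
```

```text
rail [[522.2, 111.6], [538.4, -256.9], [427.0, -260.4], [409.6, 108.9]] [np.float64(368.9), np.float64(111.5), np.float64(369.7), np.float64(112.7)]
o [474.3 -74.2] yaw 2.61
post [590.8  56.6] [122.4 125.4]
hub [553.5 138.9] [ 88.8 209.3]
b1 [602.5 171.1] [139.2 239.2]
b2 [504.6 106.3] [ 38.5 179. ]
c1 [516.2 -35.9] [43.5 36.4]
c2 [431.7 -35.9] [-40.8  40.2]
c3 [ 522.1 -192.4] [  42.4 -120.3]
c4 [ 440.6 -195.7] [ -39.2 -119.9]
cap [ 615.2 -163.4] [136.7 -95.5]
stopface [468.   74.3] [  0.5 148.6]
col [616.    2.3]
```

```bash
cat > st.py <<'E'
from workcell import telemetry
import numpy as np
s=telemetry.state();o=np.array([474.3,-74.2]);a=np.radians(2.61)
ex=np.array([np.cos(a),np.sin(a)]);ey=np.array([-ex[1],ex[0]]);p=s["ee_pos"][:2]-o
print("t",round(s["time_s"],2),"local",round(p@ex,1),round(p@ey,1),"z",round(s["ee_pos"][2],1),"rot",s["ee_rot"].round(1),"F",s["force"].round(1),"T",s["torque"].round(2),"w",round(s["gripper_width"],1),"q6",round(s["qpos"][5],1))
E
python3 -m inch '[{"yaw":0.9,"gripper":-1},{"yaw":0.9,"gripper":-1},{"yaw":0.9,"gripper":-1},{"yaw":0.82,"gripper":-1},{"gripper":-1},{"gripper":-1}]' 20
python3 -m inch '[{"x":2.47,"y":-2.42},{"x":2.47,"y":-2.42},{"x":2.47,"y":-2.42},{"x":2.47,"y":-2.42},{"x":2.47,"y":-2.42},{"x":2.47,"y":-2.42},{"x":2.47,"y":-2.42},{"x":2.47,"y":-2.42},{"x":2.47,"y":-2.42},{"x":2.47,"y":-2.42},{"x":2.47,"y":-2.42},{"x":2.47,"y":-2.42}]'; python3 -m inch '[{},{}]'
python3 st.py
```

```text
t 0.1 local -296.7 -452.0 z 235.2 rot [-179.9   -0.    20.2] F [-0.5  0.1  0.1] T [ 0.05 -0.02  0.01] w 91.3 q6 -1.1invalid input
invalid input
invalid input
```

```bash
python3 -m inch '[{"x":0,"y":0,"z":0,"yaw":0.9,"gripper":-1},{"x":0,"y":0,"z":0,"yaw":0.9,"gripper":-1},{"x":0,"y":0,"z":0,"yaw":0.9,"gripper":-1},{"x":0,"y":0,"z":0,"yaw":0.82,"gripper":-1},{"x":0,"y":0,"z":0,"yaw":0,"gripper":-1}]' 20; python3 -m inch --help | head; python3 st.py
```

```text
time_s: 0.52
ee_pos: [198.6, -539.3, 235.5]
ee_rot: [-179.9, 0.0, 2.6]
force: [0.6, 0.1, 0.2]
gripper_width: 60.7
t 0.52 local -296.6 -452.1 z 235.5 rot [-179.9    0.     2.6] F [0.6 0.1 0.2] T [ 0.02 -0.01  0.02] w 60.7 q6 16.5invalid input: not JSON, or not a number
```

```bash
python3 -m inch '[{"x":2.47,"y":-2.42,"z":0,"yaw":0,"gripper":-1},{"x":2.47,"y":-2.42,"z":0,"yaw":0,"gripper":-1},{"x":2.47,"y":-2.42,"z":0,"yaw":0,"gripper":-1},{"x":2.47,"y":-2.42,"z":0,"yaw":0,"gripper":-1},{"x":2.47,"y":-2.42,"z":0,"yaw":0,"gripper":-1},{"x":2.47,"y":-2.42,"z":0,"yaw":0,"gripper":-1},{"x":2.47,"y":-2.42,"z":0,"yaw":0,"gripper":-1},{"x":2.47,"y":-2.42,"z":0,"yaw":0,"gripper":-1},{"x":2.47,"y":-2.42,"z":0,"yaw":0,"gripper":-1},{"x":2.47,"y":-2.42,"z":0,"yaw":0,"gripper":-1},{"x":2.47,"y":-2.42,"z":0,"yaw":0,"gripper":-1},{"x":2.47,"y":-2.42,"z":0,"yaw":0,"gripper":-1}]' ; python3 st.py
```

```text
time_s: 1.52
ee_pos: [482.3, -234.4, 235.8]
ee_rot: [180.0, 0.0, 2.7]
force: [-0.3, -0.2, -0.3]
gripper_width: 0.5
t 1.52 local 0.7 -160.4 z 235.8 rot [180.    0.    2.7] F [-0.3 -0.2 -0.3] T [ 0.01 -0.   -0.04] w 0.5 q6 60.1
```

```bash
python3 -m inch '[{"x":0,"y":0,"z":3.7,"yaw":0,"gripper":-1},{"x":0,"y":0,"z":3.7,"yaw":0,"gripper":-1},{"x":0,"y":0,"z":3.7,"yaw":0,"gripper":-1},{"x":0,"y":0,"z":3.7,"yaw":0,"gripper":-1},{"x":0,"y":0,"z":2.7,"yaw":0,"gripper":-1},{"x":0,"y":0,"z":1.0,"yaw":0,"gripper":-1},{"x":0,"y":0,"z":0,"yaw":0,"gripper":-1}]'; python3 st.py
python3 -m inch '[{"x":0,"y":-1,"z":0,"yaw":0,"gripper":-1},{"x":0,"y":-1,"z":0,"yaw":0,"gripper":-1},{"x":0,"y":-1,"z":0,"yaw":0,"gripper":-1},{"x":0,"y":-1,"z":0,"yaw":0,"gripper":-1},{"x":0,"y":-1,"z":0,"yaw":0,"gripper":-1},{"x":0,"y":-1,"z":0,"yaw":0,"gripper":-1},{"x":0,"y":-1,"z":0,"yaw":0,"gripper":-1},{"x":0,"y":-1,"z":0,"yaw":0,"gripper":-1},{"x":0,"y":-1,"z":0,"yaw":0,"gripper":-1},{"x":0,"y":-1,"z":0,"yaw":0,"gripper":-1}]'; python3 st.py
```

```text
time_s: 2.1
ee_pos: [479.9, -235.2, 48.5]
ee_rot: [-179.8, 0.3, 2.7]
force: [-0.0, -0.2, 0.7]
gripper_width: 0.5
t 2.1 local -1.7 -161.0 z 48.5 rot [-179.8    0.3    2.7] F [-0.  -0.2  0.7] T [-0.01 -0.03  0.02] w 0.5 q6 60.0
time_s: 2.93
ee_pos: [478.6, -136.4, 52.7]
ee_rot: [179.8, -0.3, 2.7]
force: [1.0, -5.7, 4.1]
gripper_width: 0.3
t 2.93 local 1.4 -62.3 z 52.7 rot [179.8  -0.3   2.7] F [ 1.  -5.7  4.1] T [-0.95 -0.04 -0.05] w 0.3 q6 70.2
```

```bash
python3 -m inch '[{"x":0,"y":-1,"z":0,"yaw":0,"gripper":-1},{"x":0,"y":-1,"z":0,"yaw":0,"gripper":-1},{"x":0,"y":-0.8,"z":0,"yaw":0,"gripper":-1},{"x":0,"y":-0.3,"z":0,"yaw":0,"gripper":-1},{"x":0,"y":-0.2,"z":0,"yaw":0,"gripper":-1}]'; python3 st.py
python3 -m inch '[{"x":0,"y":-0.2,"z":0,"yaw":0,"gripper":-1},{"x":0,"y":-0.2,"z":0,"yaw":0,"gripper":-1}]'; python3 -m inch '[{"x":0,"y":-0.2,"z":0,"yaw":0,"gripper":-1},{"x":0,"y":-0.2,"z":0,"yaw":0,"gripper":-1}]'; python3 st.py
```

```text
time_s: 3.35
ee_pos: [476.9, -103.3, 52.7]
ee_rot: [179.8, -0.2, 2.8]
force: [-0.3, -7.9, 4.9]
gripper_width: 0.7
t 3.35 local 1.3 -29.2 z 52.7 rot [179.8  -0.2   2.8] F [-0.3 -7.9  4.9] T [-1.08 -0.02 -0.02] w 0.7 q6 73.8
time_s: 3.52
ee_pos: [476.8, -99.8, 52.7]
ee_rot: [179.8, -0.3, 2.7]
force: [0.0, -7.4, 5.4]
gripper_width: 0.6
time_s: 3.68
ee_pos: [476.7, -95.9, 52.7]
ee_rot: [179.8, -0.3, 2.7]
force: [0.3, -7.4, 5.2]
gripper_width: 0.4
t 3.68 local 1.4 -21.8 z 52.7 rot [179.8  -0.3   2.7] F [ 0.3 -7.4  5.2] T [-1.06 -0.06  0.01] w 0.4 q6 74.7
```

```bash
for i in 1; do python3 -m inch '[{"x":0,"y":-0.2,"z":0,"yaw":0,"gripper":-1},{"x":0,"y":-0.1,"z":0,"yaw":0,"gripper":-1}]'; done; python3 -m inch '[{"x":0,"y":-0.15,"z":0,"yaw":0,"gripper":-1},{"x":0,"y":-0.1,"z":0,"yaw":0,"gripper":-1},{"x":0,"y":0,"z":0,"yaw":0,"gripper":-1}]'; python3 st.py
```

```text
time_s: 3.85
ee_pos: [476.6, -93.8, 52.7]
ee_rot: [179.7, -0.3, 2.8]
force: [-1.0, -15.2, 4.5]
gripper_width: 0.4
time_s: 4.1
ee_pos: [476.6, -93.7, 52.8]
ee_rot: [179.5, -0.3, 2.9]
force: [-0.8, -22.0, 3.5]
gripper_width: 0.5
t 4.1 local 1.4 -19.6 z 52.8 rot [179.5  -0.3   2.9] F [ -0.8 -22.    3.5] T [-3.54  0.2  -0.07] w 0.5 q6 75.4
```

The casting stopped solidly at 22 N, with the tool at y=-20. Next I retract, rise and go to the post.

```bash
python3 -m inch '[{"x":0,"y":0.8,"z":0,"yaw":0,"gripper":-1},{"x":0,"y":0.8,"z":0,"yaw":0,"gripper":-1},{"x":0,"y":0,"z":-3.5,"yaw":0,"gripper":-1},{"x":0,"y":0,"z":-3.7,"yaw":0,"gripper":-1},{"x":0,"y":0,"z":-3.7,"yaw":0,"gripper":-1},{"x":0,"y":0,"z":-3.7,"yaw":0,"gripper":-1},{"x":0,"y":0,"z":-3.5,"yaw":0,"gripper":-1}]'; python3 st.py
python3 - <<'E'
from workcell import cams
from h import *
f=cams.grab_frame("top");np.savez("top1.npz",**f)
cv2.imwrite("pics/t1.png",f["pixels"][60:260,200:500,::-1])
E
python3 -m inch '[{"x":2.4,"y":-2.7,"z":0,"yaw":-0.8,"gripper":-1},{"x":2.4,"y":-2.7,"z":0,"yaw":-0.8,"gripper":-1},{"x":2.4,"y":-2.7,"z":0,"yaw":0,"gripper":-1},{"x":2.4,"y":-2.7,"z":0,"yaw":0,"gripper":-1},{"x":2.4,"y":-2.7,"z":0,"yaw":0,"gripper":-1},{"x":2.4,"y":-2.7,"z":0,"yaw":-0.9,"gripper":-1},{"x":0,"y":0,"z":0,"yaw":-1,"gripper":-1},{"x":0,"y":0,"z":0,"yaw":-0.9,"gripper":-1},{"x":0,"y":0,"z":0,"yaw":0,"gripper":-1}]'; python3 st.py
```

```text
time_s: 4.68
ee_pos: [474.9, -104.8, 234.2]
ee_rot: [-179.9, -0.0, 2.6]
force: [0.9, -0.5, -0.2]
gripper_width: 0.6
t 4.68 local -0.8 -30.6 z 234.2 rot [-179.9   -0.     2.6] F [ 0.9 -0.5 -0.2] T [ 0.02 -0.02  0.03] w 0.6 q6 73.5
time_s: 5.48
ee_pos: [593.0, 77.3, 231.2]
ee_rot: [-179.9, 0.1, 24.8]
force: [-1.3, -0.7, 0.5]
gripper_width: 0.5
t 5.48 local 125.5 145.9 z 231.2 rot [-1.799e+02  1.000e-01  2.480e+01] F [-1.3 -0.7  0.5] T [ 0.01 -0.07 -0.02] w 0.5 q6 71.5
```

View pics/t1.png

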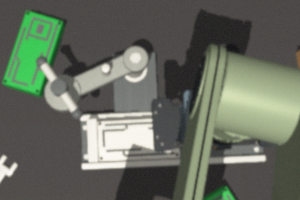

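The casting now sits against the stop block at left. I go to beside the post and down.

```bash
python3 -m inch '[{"x":1.2,"y":0.9,"z":0,"yaw":0,"gripper":-1},{"x":1.25,"y":0.9,"z":0,"yaw":0,"gripper":-1},{"x":0,"y":0,"z":2.8,"yaw":0,"gripper":-1},{"x":0,"y":0,"z":2.8,"yaw":0,"gripper":-1},{"x":0,"y":0,"z":2.8,"yaw":0,"gripper":-1},{"x":0,"y":0,"z":0,"yaw":0,"gripper":-1}]'; python3 st.py
```

```text
time_s: 5.98
ee_pos: [619.1, 69.3, 142.1]
ee_rot: [-179.7, 0.7, 24.5]
force: [-1.0, 0.1, -0.1]
gripper_width: 0.5
t 5.98 local 151.1 136.7 z 142.1 rot [-179.7    0.7   24.5] F [-1.   0.1 -0.1] T [-0.04  0.07  0.05] w 0.5 q6 70.8
```

```bash
python3 -m inch '[{"x":-0.4,"y":0,"z":-0.3,"yaw":0,"gripper":-1},{"x":-0.3,"y":0,"z":0,"yaw":0,"gripper":-1},{"x":-0.53,"y":-0.19,"z":0,"yaw":-1,"gripper":-1},{"x":-0.53,"y":-0.19,"z":0,"yaw":-1,"gripper":-1},{"x":-0.53,"y":-0.19,"z":0,"yaw":-1,"gripper":-1},{"x":-0.53,"y":-0.19,"z":0,"yaw":-1,"gripper":-1},{"x":-0.53,"y":-0.19,"z":0,"yaw":-1,"gripper":-1}]'; python3 st.py
```

```text
time_s: 6.57
ee_pos: [593.7, 62.5, 153.7]
ee_rot: [179.7, -0.7, 49.7]
force: [6.5, 8.9, -6.0]
gripper_width: 0.1
t 6.57 local 125.5 131.1 z 153.7 rot [179.7  -0.7  49.7] F [ 6.5  8.9 -6. ] T [ 1.58 -1.32 -0.05] w 0.1 q6 44.8
```

```bash
python3 -m inch '[{"x":-0.53,"y":-0.29,"z":0.3,"yaw":-1,"gripper":-1},{"x":-0.53,"y":-0.29,"z":0.2,"yaw":-1,"gripper":-1},{"x":-0.53,"y":-0.24,"z":0,"yaw":-1,"gripper":-1},{"x":-0.53,"y":-0.24,"z":0,"yaw":-1,"gripper":-1},{"x":-0.53,"y":-0.19,"z":0,"yaw":-1,"gripper":-1}]'; python3 st.py
```

```text
time_s: 6.98
ee_pos: [570.5, 46.6, 151.2]
ee_rot: [179.3, -0.6, 74.7]
force: [4.0, 9.7, 5.2]
gripper_width: 0.4
t 6.98 local 101.6 116.3 z 151.2 rot [179.3  -0.6  74.7] F [4.  9.7 5.2] T [ 1.62 -0.74 -0.01] w 0.4 q6 18.4
```

```bash
python3 -m inch '[{"x":-0.53,"y":-0.3,"z":0,"yaw":-1,"gripper":-1},{"x":-0.53,"y":-0.3,"z":0,"yaw":-1,"gripper":-1},{"x":-0.53,"y":-0.3,"z":0,"yaw":-1,"gripper":-1},{"x":-0.5,"y":-0.1,"z":0,"yaw":-0.5,"gripper":-1}]'; python3 st.py;python3 -m inch '[{"x":-0.3,"y":0,"z":0,"yaw":0,"gripper":-1},{"x":-0.3,"y":0,"z":0,"yaw":0,"gripper":-1}]'; python3 st.py
```

```text
time_s: 7.32
ee_pos: [556.9, 27.3, 150.6]
ee_rot: [179.3, -0.3, 92.2]
force: [2.5, 11.3, 4.6]
gripper_width: 0.0
t 7.32 local 87.2 97.7 z 150.6 rot [179.3  -0.3  92.2] F [ 2.5 11.3  4.6] T [ 1.74 -0.61  0.08] w 0.0 q6 -1.0
time_s: 7.48
ee_pos: [556.9, 24.6, 150.7]
ee_rot: [179.3, -0.8, 91.8]
force: [1.3, 27.3, 5.4]
gripper_width: 0.3
t 7.48 local 87.0 95.0 z 150.7 rot [179.3  -0.8  91.8] F [ 1.3 27.3  5.4] T [ 4.71 -0.43  0.16] w 0.3 q6 -1.4
```

The clamp arm hit its stop at 27 N, with the tool at y=95 against an expected 94. I back off, rise and look.

```bash
python3 -m inch '[{"x":0.6,"y":0,"z":0,"yaw":0,"gripper":-1},{"x":1.4,"y":0,"z":0,"yaw":0,"gripper":-1},{"x":1.5,"y":0,"z":-2.8,"yaw":0,"gripper":-0.03},{"x":1.5,"y":0,"z":-2.8,"yaw":0,"gripper":-0.03},{"x":1.5,"y":0,"z":-2.8,"yaw":0,"gripper":-0.03},{"x":1.5,"y":0,"z":0,"yaw":0,"gripper":-0.03},{"x":0,"y":0,"z":0,"yaw":0,"gripper":-0.03},{"x":0,"y":0,"z":0,"yaw":0,"gripper":-0.03}]'; python3 st.py
python3 - <<'E'
from workcell import cams
from h import *
f=cams.grab_frame("scene");np.savez("sc2.npz",**f);crop(f,(180,130,480,320),2.5,"pics/s2.png")
f=cams.grab_frame("top");np.savez("top2.npz",**f)
cv2.imwrite("pics/t2.png",f["pixels"][60:260,200:500,::-1])
E
```

```text
time_s: 8.15
ee_pos: [550.8, 98.6, 232.2]
ee_rot: [179.8, -0.0, 92.2]
force: [0.1, -0.5, -0.5]
gripper_width: 37.5
t 8.15 local 84.2 169.2 z 232.2 rot [179.8  -0.   92.2] F [ 0.1 -0.5 -0.5] T [-0.03 -0.1  -0.01] w 37.5 q6 6.8
```

View pics/s2.png

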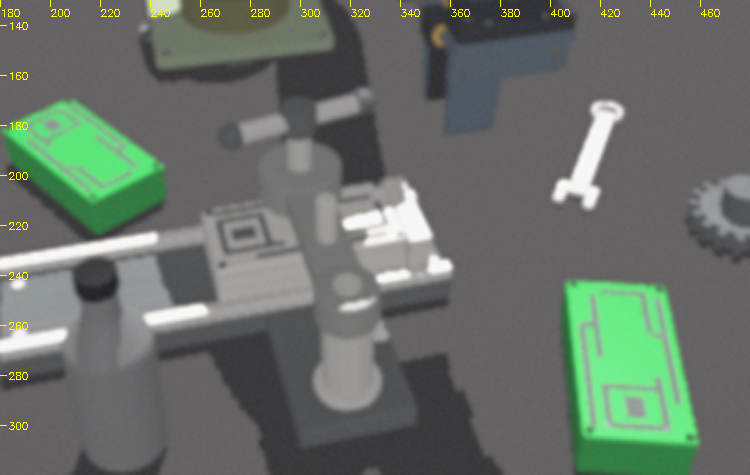

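The arm is over the casting. The T-bar balls show at about (272.4,184) and (326,169.2). I cast these to z=165.

Run:
```python
from h import *
f=load("sc2.npz");a=np.radians(2.61);ex=np.array([np.cos(a),np.sin(a)]);ey=np.array([-ex[1],ex[0]]);o=np.array([474.3,-74.2])
P=[ray(f,u,165) for u in[(272.4,184),(326,169.2)]];P.append((P[0]+P[1])/2)
for p in P: print(p.round(1),((p-o)@ex).round(1),((p-o)@ey).round(1))
d=P[1]-P[0];print(np.linalg.norm(d),np.degrees(np.arctan2(d@ey,d@ex)))
```

```text
[480. -58.] 6.4 16.0
[452.4  54. ] -16.0 129.0
[466.2  -2. ] -4.8 72.5
115.28650644199146 101.23499207373656
```

```bash
python3 -m inch '[{"x":-2.5,"y":-2.25,"z":0,"yaw":0,"gripper":-0.03},{"x":-2.5,"y":-2.25,"z":0,"yaw":0,"gripper":-0.03},{"x":-2.5,"y":-2.25,"z":0,"yaw":0,"gripper":-0.03},{"x":-2.4,"y":-2.15,"z":0,"yaw":0,"gripper":-0.03},{"x":0,"y":0,"z":0,"yaw":-1,"gripper":-0.03},{"x":0,"y":0,"z":0,"yaw":-1,"gripper":-0.03},{"x":0,"y":0,"z":0,"yaw":0,"gripper":-0.03}]'; python3 st.py
```

```text
time_s: 8.83
ee_pos: [464.5, -5.1, 229.8]
ee_rot: [-180.0, 0.0, 102.1]
force: [-0.3, 1.2, 0.6]
gripper_width: 44.3
t 8.83 local -6.6 69.5 z 229.8 rot [-180.     0.   102.1] F [-0.3  1.2  0.6] T [-0.01 -0.12 -0.02] w 44.3 q6 -14.1
```

```bash
python3 -m inch '[{"x":0,"y":0.15,"z":2,"yaw":0,"gripper":-0.03},{"x":0,"y":0,"z":2,"yaw":0,"gripper":-0.03},{"x":0,"y":0,"z":2,"yaw":0,"gripper":-0.03},{"x":0,"y":0,"z":1.6,"yaw":0,"gripper":-0.03},{"x":0,"y":0,"z":0.1,"yaw":0,"gripper":-0.03},{"x":0,"y":0,"z":0,"yaw":0,"gripper":-0.03}]'; python3 st.py
python3 -m inch '[{"x":0,"y":0,"z":0,"yaw":-1,"gripper":-0.03},{"x":0,"y":0,"z":0,"yaw":-1,"gripper":-0.03},{"x":0,"y":0,"z":0,"yaw":-1,"gripper":-0.03},{"x":0,"y":0,"z":0,"yaw":-1,"gripper":-0.03},{"x":0,"y":0,"z":0,"yaw":-1,"gripper":-0.03},{"x":0,"y":0,"z":0,"yaw":-1,"gripper":-0.03},{"x":0,"y":0,"z":0,"yaw":-1,"gripper":-0.03},{"x":0,"y":0,"z":0,"yaw":-1,"gripper":-0.03},{"x":0,"y":0,"z":0,"yaw":-1,"gripper":-0.03},{"x":0,"y":0,"z":0,"yaw":-1,"gripper":-0.03}]'; python3 st.py
```

```text
time_s: 9.33
ee_pos: [466.2, -3.8, 152.2]
ee_rot: [-179.9, -0.0, 102.0]
force: [-0.2, -0.3, -0.4]
gripper_width: 44.2
t 9.33 local -4.8 70.7 z 152.2 rot [-179.9   -0.   102. ] F [-0.2 -0.3 -0.4] T [-0.04 -0.08 -0.  ] w 44.2 q6 -13.9
time_s: 10.17
ee_pos: [468.5, -3.8, 154.5]
ee_rot: [179.9, 0.2, 152.3]
force: [1.0, 0.8, 0.1]
gripper_width: 44.4
t 10.17 local -2.6 70.6 z 154.5 rot [179.9   0.2 152.3] F [1.  0.8 0.1] T [ 0.02 -0.42 -0.14] w 44.4 q6 -64.1
```

```bash
python3 -m inch '[{"x":0,"y":0,"z":0.1,"yaw":-1,"gripper":-0.03},{"x":0,"y":0,"z":0.1,"yaw":-1,"gripper":-0.03},{"x":0,"y":0,"z":0.1,"yaw":-1,"gripper":-0.03},{"x":0,"y":0,"z":0,"yaw":-1,"gripper":-0.03},{"x":0,"y":0,"z":0,"yaw":-1,"gripper":-0.03},{"x":0,"y":0,"z":0,"yaw":-1,"gripper":-0.03}]'; python3 st.py
python3 -m inch '[{"x":0,"y":0,"z":0,"yaw":-1,"gripper":-0.03},{"x":0,"y":0,"z":0,"yaw":-1,"gripper":-0.03},{"x":0,"y":0,"z":0,"yaw":-1,"gripper":-0.03}]'; python3 st.py
python3 - <<'E'
from workcell import cams
from h import *
f=cams.grab_frame("scene");np.savez("sc3.npz",**f);crop(f,(240,110,380,240),4,"pics/s3.png")
E
```

```text
time_s: 10.67
ee_pos: [469.0, -3.6, 152.1]
ee_rot: [180.0, 0.3, -177.8]
force: [0.7, -0.7, 2.8]
gripper_width: 44.2
t 10.67 local -2.1 70.8 z 152.1 rot [ 180.     0.3 -177.8] F [ 0.7 -0.7  2.8] T [ 0.15 -0.36 -0.15] w 44.2 q6 -94.1
time_s: 10.92
ee_pos: [469.3, -3.4, 152.1]
ee_rot: [-179.9, 0.4, -162.8]
force: [2.7, 2.1, 2.8]
gripper_width: 44.2
t 10.92 local -1.8 71.0 z 152.1 rot [-179.9    0.4 -162.8] F [2.7 2.1 2.8] T [ 0.3  -0.54 -0.32] w 44.2 q6 -109.1
```

View pics/s3.png

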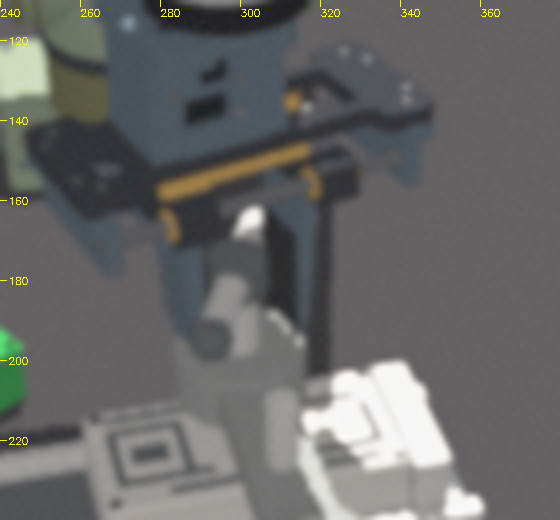

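```bash
cat > ba.py <<'E'
import sys
from h import *
f=load(sys.argv[1]);a=np.radians(2.61);ex=np.array([np.cos(a),np.sin(a)]);ey=np.array([-ex[1],ex[0]]);o=np.array([474.3,-74.2])
u=(float(sys.argv[2]),float(sys.argv[3]))
for z in(165,156,149,142):
    p=ray(f,u,z)-o;l=np.array([p@ex,p@ey])-[-5,70.5];print(z,l.round(1),np.linalg.norm(l).round(1),np.degrees(np.arctan2(l[1],l[0])).round(1))
E
python3 ba.py sc3.npz 292.8 195
```

```text
165 [ 56.  -24.2] 61.0 -23.4
156 [ 44.2 -22. ] 49.3 -26.4
149 [ 35.  -20.2] 40.4 -30.1
142 [ 25.8 -18.5] 31.8 -35.7
```

```bash
python3 -m inch '[{"x":0,"y":0,"z":0,"yaw":-1,"gripper":-0.03}]' >/dev/null; python3 st.py; python3 -m inch '[{"x":0,"y":0,"z":0,"yaw":-1,"gripper":-0.03}]'>/dev/null; python3 st.py;  python3 -m inch '[{"x":0,"y":0,"z":0,"yaw":-1,"gripper":-0.03}]'>/dev/null; python3 st.py
python3 - <<'E'
from workcell import cams
from h import *
f=cams.grab_frame("scene");np.savez("sc4.npz",**f);crop(f,(240,110,380,240),4,"pics/s4.png")
E
```

```text
t 11.05 local -2.0 71.0 z 152.2 rot [-179.9    0.3 -158. ] F [0.5 1.2 1.4] T [ 0.31 -0.33 -0.05] w 44.3 q6 -113.9
t 11.13 local -2.1 71.2 z 151.9 rot [-179.9    0.3 -152.9] F [1.9 2.3 2.2] T [ 0.48 -0.55 -0.3 ] w 44.5 q6 -119.0
t 11.22 local -1.9 71.2 z 152.2 rot [-179.9    0.3 -147.9] F [-1.3  1.6  1.8] T [ 0.55  0.21 -0.07] w 44.4 q6 -124.0
```

View pics/s4.png

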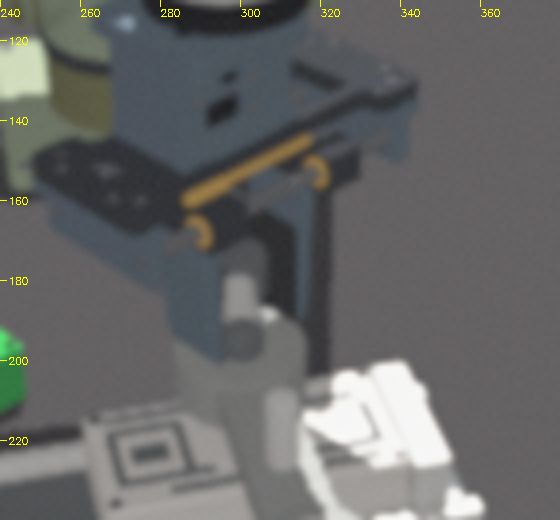

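```bash
python3 ba.py sc4.npz 300.7 195.3;  python3 -m inch '[{"x":0,"y":0,"z":0,"yaw":-1,"gripper":-0.03}]' >/dev/null; python3 st.py; python3 -m inch '[{"x":0,"y":0,"z":0,"yaw":-1,"gripper":-0.03}]'>/dev/null; python3 st.py;  python3 -m inch '[{"x":0,"y":0,"z":0,"yaw":-1,"gripper":-0.03}]'>/dev/null; python3 st.py; python3 -m inch '[{"x":0,"y":0,"z":0,"yaw":-0.8,"gripper":-0.03}]'>/dev/null; python3 st.py
python3 - <<'E'
from workcell import cams
from h import *
f=cams.grab_frame("scene");np.savez("sc5.npz",**f)
g=load("sc4.npz");f["pixels"]=np.hstack([g["pixels"][145:225,260:345],f["pixels"][145:225,260:345]])
cv2.imwrite("pics/s5.png",cv2.resize(f["pixels"][:,:,::-1],None,fx=4.5,fy=4.5,interpolation=cv2.INTER_CUBIC))
E
```

```text
165 [ 60.7 -10.3] 61.5 -9.6
156 [49.  -7.8] 49.6 -9.0
149 [39.9 -5.9] 40.3 -8.4
142 [30.7 -3.9] 31.0 -7.3
t 11.35 local -2.9 71.3 z 151.5 rot [-179.9    0.2 -143. ] F [0.5 3.2 2.7] T [ 0.56 -0.26 -0.13] w 44.1 q6 -128.8
t 11.43 local -3.2 71.2 z 151.2 rot [-1.799e+02  1.000e-01 -1.379e+02] F [0.5 1.7 0.5] T [ 0.37 -0.25 -0.03] w 44.5 q6 -134.0
t 11.52 local -3.8 71.0 z 150.8 rot [-1.799e+02  1.000e-01 -1.329e+02] F [-0.5  0.3 -0.3] T [ 0.2  -0.07 -0.02] w 44.1 q6 -139.0
t 11.6 local -4.0 71.2 z 150.7 rot [-1.800e+02  1.000e-01 -1.289e+02] F [ 1.   2.  -0.2] T [ 0.48 -0.09 -0.17] w 44.2 q6 -143.0
```

View pics/s5.png

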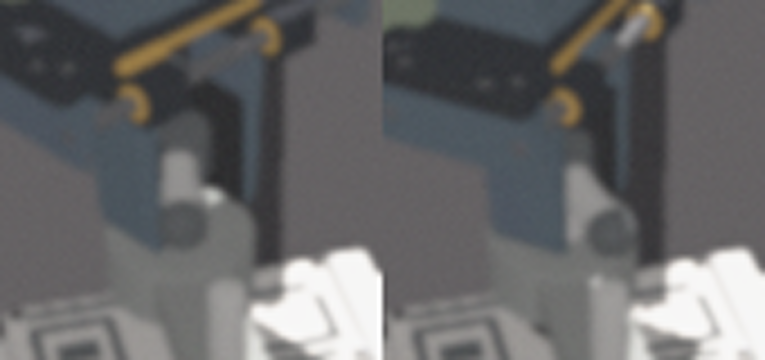

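```bash
python3 ba.py sc5.npz 310.6 196.6
```

```text
165 [69.3  6.5] 69.6 5.3
156 [57.7  9.2] 58.5 9.1
149 [48.8 11.4] 50.1 13.2
142 [39.8 13.6] 42.0 18.9
```

The bar dropped: the hub moved down about 4.5 px, and the ball radius of 58 mm only fits z=156. That is a lift of about 9 mm. Now I turn forwards.

```bash
python3 -m inch '[{"x":0,"y":0,"z":0.1,"yaw":1,"gripper":-0.03},{"x":0,"y":0,"z":0.1,"yaw":1,"gripper":-0.03},{"x":0,"y":0,"z":0,"yaw":1,"gripper":-0.03},{"x":0,"y":0,"z":0,"yaw":1,"gripper":-0.03},{"x":0,"y":0,"z":0,"yaw":1,"gripper":-0.03},{"x":0,"y":0,"z":0,"yaw":1,"gripper":-0.03},{"x":0,"y":0,"z":0,"yaw":1,"gripper":-0.03},{"x":0,"y":0,"z":0,"yaw":1,"gripper":-0.03},{"x":0,"y":0,"z":0,"yaw":1,"gripper":-0.03},{"x":0,"y":0,"z":0,"yaw":1,"gripper":-0.03},{"x":0,"y":0,"z":0,"yaw":1,"gripper":-0.03},{"x":0,"y":0,"z":0,"yaw":1,"gripper":-0.03}]'>/dev/null; python3 st.py
python3 -m inch '[{"x":0,"y":0,"z":0,"yaw":1,"gripper":-0.03},{"x":0,"y":0,"z":0,"yaw":1,"gripper":-0.03},{"x":0,"y":0,"z":0,"yaw":1,"gripper":-0.03},{"x":0,"y":0,"z":0,"yaw":1,"gripper":-0.03},{"x":0,"y":0,"z":0,"yaw":1,"gripper":-0.03},{"x":0,"y":0,"z":0,"yaw":1,"gripper":-0.03},{"x":0,"y":0,"z":0,"yaw":1,"gripper":-0.03},{"x":0,"y":0,"z":0,"yaw":1,"gripper":-0.03}]'>/dev/null; python3 st.py
python3 -m inch '[{"x":0,"y":0,"z":0,"yaw":1,"gripper":-0.03},{"x":0,"y":0,"z":0,"yaw":1,"gripper":-0.03},{"x":0,"y":0,"z":0,"yaw":1,"gripper":-0.03},{"x":0,"y":0,"z":0,"yaw":1,"gripper":-0.03},{"x":0,"y":0,"z":0,"yaw":1,"gripper":-0.03},{"x":0,"y":0,"z":0,"yaw":1,"gripper":-0.03},{"x":0,"y":0,"z":0,"yaw":1,"gripper":-0.03},{"x":0,"y":0,"z":0,"yaw":1,"gripper":-0.03}]'>/dev/null; python3 st.py
```

```text
t 12.65 local -4.3 70.6 z 148.5 rot [-180.     0.   170.6] F [ 0.8  0.2 -0.1] T [ 0.05 -0.16 -0.1 ] w 44.5 q6 -82.4
t 13.32 local -4.7 71.3 z 148.1 rot [-1.800e+02 -1.000e-01  1.306e+02] F [ 0.6  1.9 -2. ] T [ 0.33 -0.07  0.07] w 44.2 q6 -42.4
t 13.98 local -3.9 71.1 z 148.3 rot [179.9  -0.   90.6] F [ 1.1  1.3 -1.2] T [ 0.32 -0.26  0.04] w 44.1 q6 -2.4
```

```bash
python3 -m inch '[{"x":0,"y":0,"z":0,"yaw":1,"gripper":-0.03},{"x":0,"y":0,"z":0,"yaw":1,"gripper":-0.03},{"x":0,"y":0,"z":0,"yaw":1,"gripper":-0.03},{"x":0,"y":0,"z":0,"yaw":1,"gripper":-0.03},{"x":0,"y":0,"z":0,"yaw":1,"gripper":-0.03},{"x":0,"y":0,"z":0,"yaw":1,"gripper":-0.03},{"x":0,"y":0,"z":0,"yaw":1,"gripper":-0.03},{"x":0,"y":0,"z":0,"yaw":1,"gripper":-0.03}]'>/dev/null; python3 st.py
python3 -m inch '[{"x":0,"y":0,"z":0,"yaw":1,"gripper":-0.03},{"x":0,"y":0,"z":0,"yaw":1,"gripper":-0.03},{"x":0,"y":0,"z":0,"yaw":1,"gripper":-0.03},{"x":0,"y":0,"z":0,"yaw":1,"gripper":-0.03}]'>/dev/null; python3 st.py
python3 -m inch '[{"x":0,"y":0,"z":0,"yaw":1,"gripper":-0.03},{"x":0,"y":0,"z":0,"yaw":1,"gripper":-0.03},{"x":0,"y":0,"z":0,"yaw":1,"gripper":-0.03},{"x":0,"y":0,"z":0,"yaw":1,"gripper":-0.03}]'>/dev/null; python3 st.py
```

```text
t 14.65 local -3.6 70.7 z 148.5 rot [179.9  -0.   50.6] F [ 1.4  0.7 -0.9] T [ 0.04 -0.26 -0.04] w 44.1 q6 37.6
t 14.98 local -3.5 70.6 z 148.5 rot [ 1.799e+02 -1.000e-01  3.060e+01] F [ 1.8  0.1 -2. ] T [ 0.02 -0.29  0.1 ] w 44.2 q6 57.6
t 15.32 local -3.8 70.7 z 147.9 rot [ 1.80e+02 -1.00e-01  1.06e+01] F [ 2.9  1.1 -1.8] T [ 0.03 -0.31  0.12] w 44.4 q6 77.5
```

```bash
python3 -m inch '[{"x":0,"y":0,"z":0,"yaw":1,"gripper":-0.03},{"x":0,"y":0,"z":0,"yaw":1,"gripper":-0.03}]'>/dev/null; python3 st.py
python3 -m inch '[{"x":0,"y":0,"z":0,"yaw":0.6,"gripper":-0.03}]'>/dev/null; python3 st.py
python3 -m inch '[{"x":0,"y":0,"z":0,"yaw":0.6,"gripper":-0.03}]'>/dev/null; python3 st.py
python3 -m inch '[{"x":0,"y":0,"z":0,"yaw":0.6,"gripper":-0.03}]'>/dev/null; python3 st.py
```

```text
t 15.48 local -4.0 70.8 z 147.7 rot [180.   -0.    0.7] F [ 0.   0.1 -0.5] T [ 0.13 -0.22  0.13] w 44.3 q6 87.5
t 15.57 local -4.1 70.8 z 147.6 rot [180.   -0.   -2.3] F [ 2.3  1.  -8. ] T [ 0.22 -0.42  0.28] w 44.5 q6 90.5
t 15.65 local -4.0 70.9 z 147.5 rot [180.   -0.   -5.2] F [ 3.5  1.5 -8.8] T [ 0.3  -0.59  0.48] w 44.4 q6 93.4
t 15.73 local -4.0 70.9 z 147.2 rot [180.   -0.   -8.2] F [  4.2   1.5 -11.9] T [ 0.28 -0.65  0.51] w 44.3 q6 96.4
```

```bash
python3 -m inch '[{"x":0,"y":0,"z":0,"yaw":0.6,"gripper":-0.03}]'>/dev/null; python3 st.py
python3 -m inch '[{"x":0,"y":0,"z":0,"yaw":0.6,"gripper":-0.03},{"x":0,"y":0,"z":0,"yaw":0,"gripper":-0.03}]'>/dev/null; python3 st.py
```

```text
t 15.82 local -4.1 71.0 z 146.9 rot [180.   -0.  -11.2] F [  4.2   1.6 -12.3] T [ 0.3  -0.74  0.56] w 44.2 q6 99.4
t 15.98 local -4.5 70.9 z 147.6 rot [180.    0.  -14.1] F [ 1.1  1.5 -3.7] T [ 0.1 -0.1  0.1] w 44.0 q6 102.3
```

```bash
python3 -m inch '[{"x":0,"y":0,"z":0,"yaw":-1,"gripper":-0.03},{"x":0,"y":0,"z":0,"yaw":-1,"gripper":-0.03},{"x":0,"y":0,"z":0,"yaw":-1,"gripper":-0.03},{"x":0,"y":0,"z":0,"yaw":-1,"gripper":-0.03},{"x":0,"y":0,"z":0,"yaw":-1,"gripper":-0.03},{"x":0,"y":0,"z":0,"yaw":-1,"gripper":-0.03},{"x":0,"y":0,"z":-1,"yaw":0,"gripper":-0.03},{"x":0,"y":0,"z":-2.5,"yaw":0,"gripper":-0.03},{"x":0,"y":0,"z":-2.5,"yaw":0,"gripper":-0.03},{"x":0,"y":0,"z":-2.5,"yaw":0,"gripper":-0.03}]'>/dev/null; python3 st.py
python3 -m inch '[{"x":0,"y":-3,"z":0,"yaw":0,"gripper":-0.03},{"x":0,"y":-3,"z":0,"yaw":0,"gripper":-0.03},{"x":0,"y":-3,"z":0,"yaw":0,"gripper":-0.03},{"x":0,"y":-3,"z":0,"yaw":0,"gripper":-0.03},{"x":0,"y":0,"z":0,"yaw":0,"gripper":-0.03}]'>/dev/null; python3 st.py
python3 - <<'E'
from workcell import cams
from h import *
f=cams.grab_frame("scene");np.savez("sc6.npz",**f);crop(f,(180,130,380,280),3.8,"pics/s6.png")
E
```

```text
t 16.82 local -4.7 70.7 z 234.5 rot [180.   0.  16.] F [ 1.1 -1.4  0.2] T [ 0.03 -0.03 -0.04] w 44.3 q6 72.2
t 17.23 local -33.6 191.0 z 233.7 rot [-179.9   -0.    16.2] F [ 1.  -0.6 -1.4] T [-0.01 -0.01 -0.02] w 44.2 q6 87.1
```

View pics/s6.png

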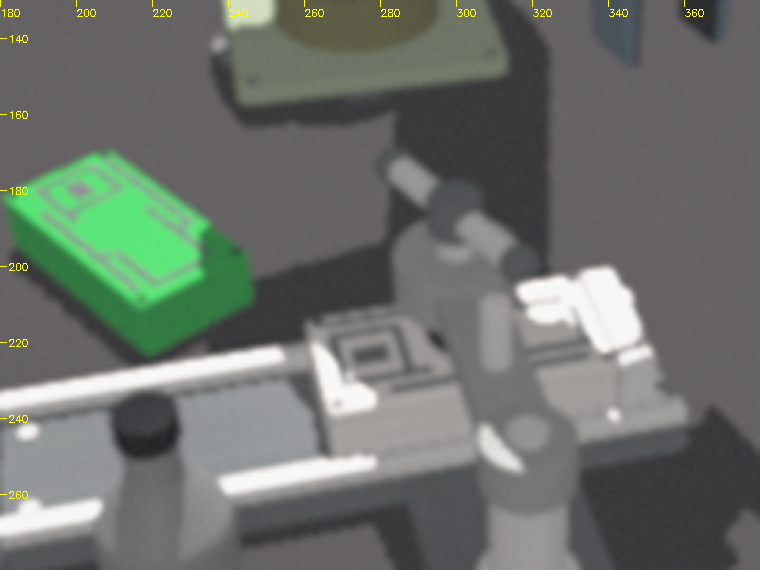

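The balls now show at (284.5,173) and (316.8,198.4), and the hub is clearly lower.

Run:
```python
from h import *
f=load("sc6.npz");a=np.radians(2.61);ex=np.array([np.cos(a),np.sin(a)]);ey=np.array([-ex[1],ex[0]]);o=np.array([474.3,-74.2])
for z in(160,152,147,142):
    P=[ray(f,u,z)-o for u in[(284.5,172.9),(316.8,198.4)]];m=(P[0]+P[1])/2;d=P[1]-P[0]
    print(z,[(m@ex).round(1),(m@ey).round(1)],np.linalg.norm(d).round(1),np.degrees(np.arctan2(d@ey,d@ex)).round(1))
```

```text
160 [np.float64(17.0), np.float64(67.7)] 106.6 22.7
152 [np.float64(6.1), np.float64(70.0)] 108.4 22.7
147 [np.float64(-0.7), np.float64(71.4)] 109.5 22.7
142 [np.float64(-7.6), np.float64(72.8)] 110.6 22.7
```

Height and angle suggest screw at about 2.4 to 2.8. I'll re-engage and confirm that it is at the stop.

```bash
python3 -m inch '[{"x":0,"y":3,"z":0,"yaw":0,"gripper":-0.03},{"x":0,"y":3,"z":0,"yaw":0,"gripper":-0.03},{"x":0,"y":3,"z":0,"yaw":0,"gripper":-0.03},{"x":0,"y":3,"z":0,"yaw":0,"gripper":-0.03},{"x":0,"y":0,"z":0,"yaw":0,"gripper":-0.03},{"x":0,"y":0,"z":0,"yaw":0,"gripper":-0.03}]'>/dev/null; python3 st.py
```

```text
t 17.78 local -4.2 68.7 z 233.1 rot [180.    0.   15.8] F [0.  0.8 0.1] T [-0.02 -0.01 -0.01] w 44.1 q6 72.1
```

```bash
python3 -m inch '[{"x":0,"y":-0.18,"z":2,"yaw":0,"gripper":-0.03},{"x":0,"y":0,"z":2,"yaw":0,"gripper":-0.03},{"x":0,"y":0,"z":2,"yaw":0,"gripper":-0.03},{"x":0,"y":0,"z":2,"yaw":0,"gripper":-0.03},{"x":0,"y":0,"z":0.6,"yaw":0,"gripper":-0.03},{"x":0,"y":0,"z":0,"yaw":0,"gripper":-0.03}]'>/dev/null; python3 st.py
python3 -m inch '[{"x":0,"y":0,"z":0,"yaw":1,"gripper":-0.03},{"x":0,"y":0,"z":0,"yaw":1,"gripper":-0.03},{"x":0,"y":0,"z":0,"yaw":1,"gripper":-0.03},{"x":0,"y":0,"z":0,"yaw":1,"gripper":-0.03},{"x":0,"y":0,"z":0,"yaw":1,"gripper":-0.03}]'>/dev/null; python3 st.py
python3 -m inch '[{"x":0,"y":0,"z":0,"yaw":1,"gripper":-0.03}]'>/dev/null; python3 st.py
python3 -m inch '[{"x":0,"y":0,"z":0,"yaw":0.6,"gripper":-0.03}]'>/dev/null; python3 st.py
python3 -m inch '[{"x":0,"y":0,"z":0,"yaw":0.6,"gripper":-0.03}]'>/dev/null; python3 st.py
```

```text
t 18.28 local -6.0 73.1 z 145.8 rot [-179.9    0.2   16.1] F [-0.5 -0.2  0.5] T [ 0.04  0.04 -0.04] w 43.9 q6 72.3
t 18.7 local -3.8 72.8 z 148.5 rot [-180.    -0.2   -9.1] F [1.3 0.5 0.4] T [0.02 0.08 0.01] w 44.4 q6 97.5
t 18.78 local -2.8 72.2 z 148.8 rot [180.   -0.3 -14.1] F [ 4.3 -2.9 -2.2] T [-0.68 -0.57  0.24] w 44.0 q6 102.5
t 18.87 local -2.6 72.0 z 148.8 rot [180.   -0.3 -17. ] F [ 3.  -2.4 -1.5] T [-0.38 -0.43  0.31] w 44.0 q6 105.5
t 18.95 local -2.9 71.9 z 148.6 rot [180.   -0.3 -19.9] F [ 2.6 -1.8 -2.4] T [-0.24 -0.56  1.25] w 44.1 q6 108.3
```

The torque jumped to 1.25 N m within 3°, so that is the hard stop. I release and retreat.

```bash
python3 -m inch '[{"x":0,"y":0,"z":0,"yaw":-1,"gripper":-0.03},{"x":0,"y":0,"z":0,"yaw":-1,"gripper":-0.03},{"x":0,"y":0,"z":0,"yaw":-1,"gripper":-0.03},{"x":0,"y":0,"z":0,"yaw":-1,"gripper":-0.03},{"x":0,"y":0,"z":0,"yaw":-1,"gripper":-0.03},{"x":0,"y":0,"z":0,"yaw":-1,"gripper":-0.03},{"x":0,"y":0,"z":0,"yaw":-1,"gripper":-0.03},{"x":0,"y":0,"z":-1,"yaw":0,"gripper":-0.03},{"x":0,"y":0,"z":-2.5,"yaw":0,"gripper":-0.03},{"x":0,"y":0,"z":-2.5,"yaw":0,"gripper":-0.03},{"x":0,"y":0,"z":-2.5,"yaw":0,"gripper":-0.03}]'>/dev/null; python3 st.py
python3 -m inch '[{"x":0,"y":-3,"z":0,"yaw":0,"gripper":-0.03},{"x":0,"y":-3,"z":0,"yaw":0,"gripper":-0.03},{"x":0,"y":-3,"z":0,"yaw":0,"gripper":-0.03},{"x":0,"y":-3,"z":0,"yaw":0,"gripper":-0.03},{"x":0,"y":0,"z":0,"yaw":0,"gripper":-0.03}]'>/dev/null; python3 st.py
python3 - <<'E'
from workcell import cams
from h import *
f=cams.grab_frame("scene");np.savez("sc7.npz",**f);crop(f,(180,130,380,280),3.8,"pics/s7.png")
E
```

```text
t 19.87 local -4.5 72.9 z 234.5 rot [ 1.80e+02 -1.00e-01  1.51e+01] F [ 0.5 -0.6  0.5] T [-0.03 -0.02 -0.  ] w 44.2 q6 73.3
t 20.28 local -31.4 193.8 z 233.7 rot [-179.9   -0.2   15.3] F [-0.4  0.9 -1.3] T [-0.   -0.01 -0.01] w 44.5 q6 88.2
```

View pics/s7.png

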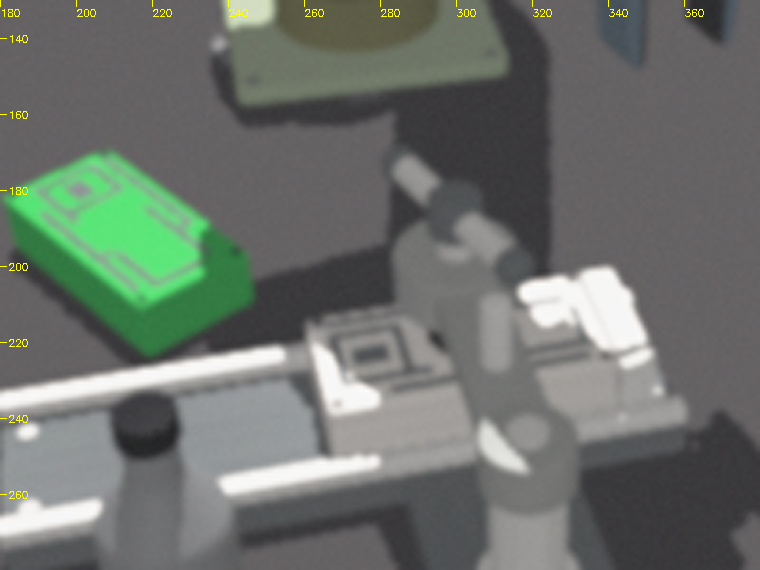

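The bar is a few degrees further on, with the balls at (285,172) and (314,199). Casting, clamp arm and bottle have not moved. Handing in.

```bash
python3 -c "
from workcell import env
print(env.job_done())"
```

```text
the job is handed in; nothing more can be done
None
```

I carried out the whole job and handed it in at about 20 s of robot time. No verdict was reported, so success rests on my own checks below.

- **Casting:** I pushed it along the bed until it stopped at about 22 N, within 4 mm of the expected position. The pictures show it against the stop.
- **Clamp arm:** I pushed the post round until it stopped at about 27 N, 1 mm from the expected position. The post was at the same pixel at the end, so the arm stayed in.
- **Click into the thread:** I straddled the T-bar with open fingers and turned it back about 88°, until it dropped. The pictures showed a drop of about 9 mm.
- **Clamping:** I turned it forwards about 166° and then re-engaged to check. The bar moved only a few degrees more before the torque jumped to 1.25 N m, which I took as the forward stop.
- **Release:** The gripper is clear of everything and the bottle is upright.

**Checks that did not fully agree:**
- On the first forward turn, the torque rose to 0.56 N m and then fell to 0.1. That is why I re-engaged.
- The bar height after that first turn suggested a lift of about 21 mm, against 23 mm at the stop. That is within my measuring error.
- The foot's travel and clamping force could not be measured directly.

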